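Park the capped trimmer handpiece battery end down

ROBOT

A 6-joint arm with a two-finger parallel gripper is mounted at the origin on the work surface. World frame = base frame: x ahead of the robot, y to its left, z up, the work surface at z = 0. Lengths are in m, angles in rad, forces in N, time in s.
With the tool pointing down it reaches from about 0.35 to 0.925 m from the base axis. Payload 6.4 kg.
Tool frame: the origin (TCP) lies midway between the tips of the shut fingers; the grasp point (between the pads) lies 19 mm behind it; z points along the fingers, y is the line along which they close (so a half turn about z gives the same grasp; the last joint's range is limited). The gripper opens to 85 mm and grips with 20 to 120 N. Pads are 22 mm wide; open, the fingers measure 114 mm over their backs; the gripper's body (76 mm by 85 mm) begins 54 mm behind the grasp point. The pads swing forward as they close: fully open they stand 13 mm farther back than shut.
Start: joints at [-1.308, 0.245, 1.558, -0, 1.339, -0.174], TCP at [0.275, -0.589, 0.231] pointing down, gripper open.
Joint ranges: [-3.13, 3.13], [-1.02, 2.26], [0.13, 2.54], [-0.95, 4.09], [0.21, 2.88], [-2.74, 2.74]. Speed limits (rad/s): [2.57, 2.57, 3.14, 3.14, 3.14, 3.14].

INTERFACE

Orientations are given as a unit quaternion [x, y, z, w].
In Python, from plant import env gives the robot as it stands. The module is installed in compiled form; this text tells all that it offers.
- The arm moves only by the tool jog_arm, never from a script. Its argument "rows" is a list of rows, each an object with "fingers": the gripper's target within -1 to 1 (shut at 1, half-way at 0, fully open at -1); "dp": the shift along the tool's x, y, z in units of 10 cm (1.0 is 10 cm), a list of three; "rotation": the turn, a rotation vector about the tool's x, y, z in units of pi/4 rad (1.0 is pi/4 rad), a list of three. In form: [{"fingers": fingers, "dp": [dx, dy, dz], "rotation": [rx, ry, rz]}, ...]. A call has 1 to 20 rows; each row is the pose to reach, as a shift and turn from the pose commanded when the call began, along the tool's axes at that moment; what a row does not reach only later rows make up. A row lasts 1/10 s, in which the tool goes at most 50 mm and 8.59 degrees, less where a joint would pass 70% of its speed; a pose out of reach is approached as far as the arm can. A call with a number of a shift or a turn outside -1 to 1 is refused whole. A call with a gripper value outside its range is refused whole. The fingers move at their own pace and stop on an object; the grip force is fixed at half the most. Time passes only in rows, so rows that repeat a pose let the fingers close. It gives the time, the measured TCP pose, the force, the opening and the grip force at its end, in the units of the state.
- env.get_state(): the state, without advancing time (a new reading comes with each control period).
- env.capture(name): name is "scene" or "top"; returns a dict with "pixels" (384x512x3 uint8, red, green, blue), "range_z" (384x512 float32, m along the optical axis (not along the pixel's ray), 0 where there is no reading), "mtx" (3x3 intrinsics, pixels), "extrinsics" (4x4, takes a point from camera to world coordinates). Camera axes: x right, y up, looking along -z (the intrinsics and any distortion apply to the point x, -y, -z); pixel columns grow to the right and rows downward; lengths in m; the calibration is good to about 2 mm. A picture is of the moment at which its call begins.
- env.finish_job(): hands the job in; it is judged then, once.
The state is a dict: "time": time; "joint_pos": joint angles; "qd": joint speeds; "tau": joint torques, N m; "tool_pos": TCP position; "tool_rot": TCP orientation; "contact_force": force on the tool from outside, world axes, zero at the start; "ft_torque": the same for the moment, N m; "grip_width": finger opening in m; "grasp_force": force on a finger pad.
Only numpy, scipy, OpenCV 4.12 (cv2) and the standard library are available. Lean on these libraries where they do the work, as an engineer would, in place of code of your own. Each camera call takes 0.05 s, during which the arm holds its last target. There are 200 camera calls.

TASK

The long trimmer handpiece lies on the bench with the same cap on both ends, so its heavy battery end cannot be seen. Lift it clear of the bench by the grip on its swivel bail, so that its heavy end swings down, then lower it into the round well of the charging dock and leave it standing there upright, heavy end down on the floor of the well. Do not drop it in, and leave the short handpiece where it lies.

Things in the scene. Friction and masses are not known exactly. Their poses are not given: they have to be found in the camera images.
- handpiece: Long handpiece lying on the bench: white barrel 34 mm thick, two identical black square end caps (36 x 36, 40 long), 140 mm long, 0.25-0.45 kg. Origin at its middle, 18 mm above the bench. x runs along it, y (level) is the pivot of its upright U-shaped bail. One cap, unmarked, is heavy: lifted by the bail it swings to hang plumb in about 1 s, heavy end 70 mm below the origin.
- grip (a point): Centre of the aluminium grip block atop the bail, 91 mm above the handpiece's origin: 50 mm along y, 18 across, 26 tall. The bail's two arms run down from its ends, outer faces flush (50 mm apart), 14 mm wide; squeezed there, along y, fingers stay clear of the handpiece, which swings between the arms on an almost free pivot. The bail stays upright by itself.
- dock: Charging dock screwed to the bench: white base plate 100 x 130 x 10 mm with a round open cup on it. Origin on the bench under the cup's axis, z up. The well's floor is 10 mm and its rim 52 mm above the bench; 72 mm wide inside, 84 at the flared rim, 94 outside. With the handpiece standing in it, its origin is 80 mm and the upright bail's grip centre 171 mm above the bench.
- short_piece: Short handpiece, a bystander: same caps and barrel but only 90 mm long and with no bail, lying on the bench. Origin at its middle, 18 mm above the bench; x along it.
There are look-alikes about, which are no part of the job. Leave any blue look-alike of the dock alone.

How it is judged:
By the outcome, as a careful person would: the job done as asked, in the order asked, and still so for the second after the job is handed in, with the robot touching nothing.
It also fails if it takes over 53 s, if anything falls off the work surface, if the arm or the gripper's body presses on something with over 40 N, if the wrist force passes 120 N, or if a joint passes its speed limit or range.

## Working session

There is one attempt and no reset: what is moved stays moved. The work goes in short steps, Python scripts to look and compute and a tool call to move; the robot and the scene stay as the last step left them, time stands still between calls to the robot, and variables do not carry over. Pictures are saved under pics/ and viewed, at most 10 in all, crops included, and the job is handed in when it is done.

Besides the shell and the picture viewer there is one more tool, called after "Emit:" by a JSON object that holds its "fn" and its "kwargs", one argument or row to a line. jog_arm: Moves the arm, as the interface text tells. Its arguments: {"type":"object","properties":{"rows":{"type":"array","items":{"type":"object","properties":{"fingers":{"type":"number"},"dp":{"type":"array","items":{"type":"number"}},"rotation":{"type":"array","items":{"type":"number"}}}}}},"required":["rows"]}

```bash
mkdir -p pics; cat > h.py <<'E'
from plant import env
import numpy as np, cv2
def pts(c):
    d=c["range_z"]; K=c["mtx"]; v,u=np.indices(d.shape)
    p=np.stack([(u-K[0,2])/K[0,0]*d,-(v-K[1,2])/K[1,1]*d,-d,np.ones_like(d)],-1)
    return (p@c["extrinsics"].T)[...,:3]
def save(c,n,box=None,s=1):
    im=c["pixels"][...,::-1]
    if box: im=im[box[1]:box[3],box[0]:box[2]]
    cv2.imwrite("pics/"+n,cv2.resize(im,None,fx=s,fy=s,interpolation=cv2.INTER_CUBIC))
E
python3 - <<'E'
from h import *
for n in("top","scene"):
    c=env.capture(n); save(c,n+"0.png",s=1.5); np.savez(n+"0.npz",**c)
    print(n,c["mtx"].round(1).tolist(),c["extrinsics"].round(3).tolist(),(c["range_z"]>0).mean())
print(env.get_state())
E
```

```text
top [[446.2, 0.0, 256.7], [0.0, 446.2, 193.5], [0.0, 0.0, 1.0]] [[0.018, 0.998, -0.057, 0.426], [-0.999, 0.02, 0.026, 0.003], [0.027, 0.056, 0.998, 1.009], [0.0, 0.0, 0.0, 1.0]] 0.9959157307942709
scene [[493.8, 0.0, 251.4], [0.0, 493.8, 190.5], [0.0, 0.0, 1.0]] [[0.852, -0.374, 0.367, 0.889], [0.524, 0.591, -0.614, -0.698], [0.012, 0.715, 0.699, 0.903], [0.0, 0.0, 0.0, 1.0]] 0.9958953857421875
{'time': 0.1, 'joint_pos': array([-1.30811152e+00,  2.45756099e-01,  1.55893782e+00, -1.56779363e-05,
        1.33872078e+00, -1.74111597e-01]), 'qd': array([-0.00076981, -0.00111506, -0.00283475,  0.00147816, -0.00010345,
        0.00023236]), 'tau': array([ 3.75320205e-04, -4.30669856e+01, -3.27128148e+01, -1.14409493e-04,
        2.87451498e-03, -3.41213751e-07]), 'tool_pos': array([ 0.27483127, -0.5884582 ,  0.23025837]), 'tool_rot': array([ 9.76244959e-01,  2.16667832e-01, -4.79527068e-05, -9.09794019e-04]), 'contact_force': array([-0.8817645 ,  0.30252376,  0.8741162 ]), 'ft_torque': array([0.02479492, 0.00465339, 0.00953345]), 'grasp_force': 0.0, 'grip_width': 0.08544593757207943}
```

View pics/top0.png

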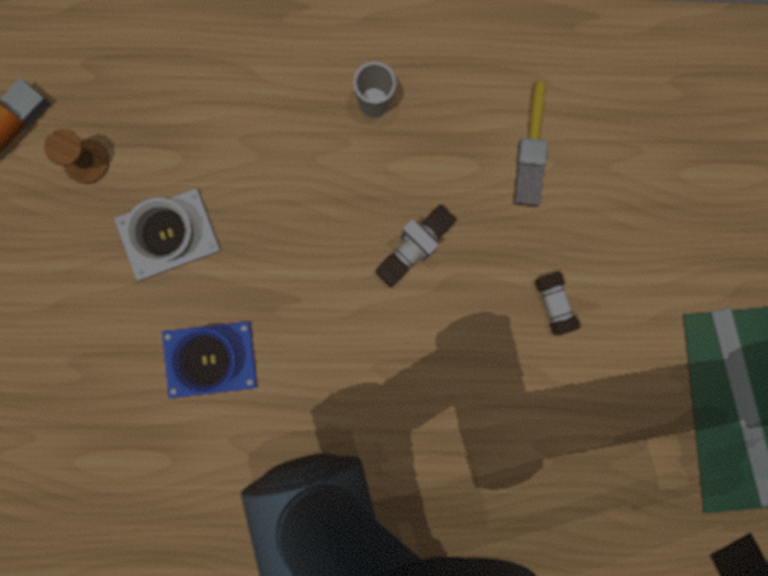

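View pics/scene0.png

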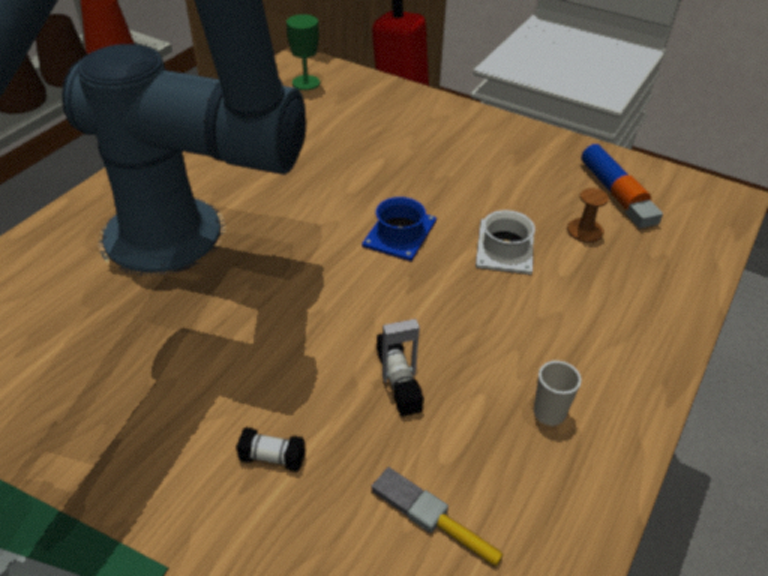

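Top view (1.5x): the long handpiece with its bail is at (416,245). The look-alike is the bail-less short piece at (557,303). The white dock is at (165,235), and its look-alikes are the blue dock at (208,360) and the grey cup at (375,88). I choose the bailed handpiece and the white dock. Next I measure both and check the choice in a crop.

```bash
python3 - <<'E'
from h import *
c=dict(np.load("top0.npz")); P=pts(c); px=c["pixels"].astype(int)
save(c,"crop1.png",(60,110,330,270),2.8)
print("bench z",P[200:210,20:60,2].mean())
def box(x0,y0,x1,y1):
    m=np.zeros(P.shape[:2],bool); m[y0:y1,x0:x1]=1; return m
b=box(240,125,315,200); Z=P[...,2]
g=b&(Z>.10); q=P[g]; print("grip n",g.sum(),"z",np.percentile(q[:,2],[5,50,95]))
r=cv2.minAreaRect(q[:,:2].astype(np.float32)*1000);print("grip rect",r, "bp",cv2.boxPoints(r).round().tolist())
h=b&(Z>.012)&(Z<.06)
r=cv2.minAreaRect(P[h][:,:2].astype(np.float32)*1000);print("piece rect",r,cv2.boxPoints(r).round().tolist())
dk=b&(px.max(-1)<75)&(Z>.02)
n,l,s,cc=cv2.connectedComponentsWithStats(dk.astype(np.uint8))
for i in range(1,n):
    if s[i,4]>50: print("cap",s[i,4],P[l==i].mean(0), np.percentile(P[l==i][:,2],90))
d=box(70,120,150,190)
rim=d&(Z>.044); q=P[rim][:,:2].astype(np.float32)*1000
print("rim",rim.sum(),Z[rim].max(),cv2.minEnclosingCircle(q),cv2.fitEllipse(cv2.convexHull(q)))
pl=d&(Z>.005)&(Z<.016)
r=cv2.minAreaRect(P[d&(Z>.006)][:,:2].astype(np.float32)*1000);print("plate",r)
fl=d&(Z<.03)&(px.max(-1)<60); print("floor",P[fl].mean(0))
# scene view check
c=dict(np.load("scene0.npz"));P=pts(c);Z=P[...,2];b=box(245,205,290,280);g=b&(Z>.10);q=P[g]
print("scene grip",q.mean(0),q.min(0),q.max(0)); b=box(310,135,360,185);q=P[b&(Z>.044)];print("scene rim",cv2.minEnclosingCircle(q[:,:2].astype(np.float32)*1000),q[:,2].max())
E
```

```text
bench z 0.008204775740320256
grip n 288 z [0.10888265 0.12264195 1.00865653]
grip rect ((499.6085510253906, -24.444595336914062), (50.18880081176758, 148.43240356445312), 50.854148864746094) bp [[426.0, 3.0], [541.0, -91.0], [573.0, -52.0], [458.0, 42.0]]
piece rect ((548.9400634765625, -64.69808959960938), (48.374671936035156, 141.0089111328125), 41.50843811035156) [[484.0, -28.0], [578.0, -134.0], [614.0, -101.0], [520.0, 4.0]]
cap 281 [ 0.58520031 -0.09898185  0.03598254] 0.0386007903936304
cap 276 [ 0.51140646 -0.03035886  0.03979554] 0.038570427084517855
rim 564 1.0086565282827165 ((502.6640930175781, 175.37545776367188), 188.61956787109375) ((494.6788024902344, 177.97848510742188), (144.02377319335938, 386.50384521484375), 152.65249633789062)
plate ((537.7636108398438, 186.79466247558594), (403.1802673339844, 149.74899291992188), 79.12761688232422)
floor [0.56354412 0.31245219 0.01174528]
scene grip [ 0.56986397 -0.10112637  0.15726349] [ 0.52741854 -0.69763118  0.10036559] [ 0.88876282 -0.04243404  0.90310947]
scene rim ((715.364990234375, -174.00144958496094), 551.5931396484375) 0.903109465917695
```

View pics/crop1.png

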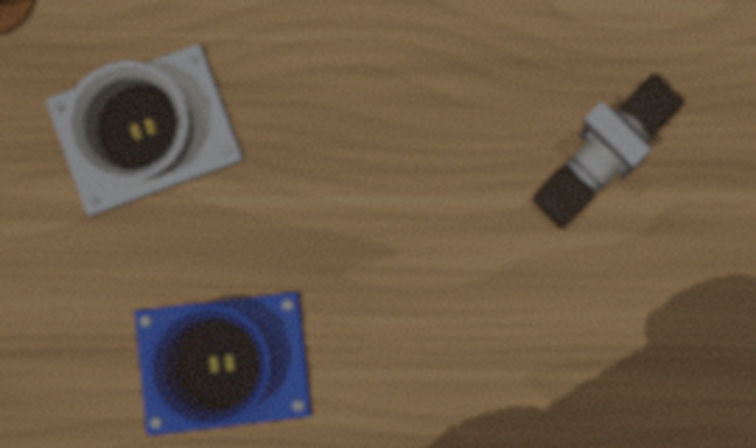

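The crop shows the bailed handpiece at (608,150) with both caps alike, the white dock cup at (135,118) and the blue look-alike at (220,360). The choice holds. I redo the measurement with the no-reading pixels removed.

```bash
python3 - <<'E'
from h import *
def box(x0,y0,x1,y1):
    m=np.zeros((384,512),bool); m[y0:y1,x0:x1]=1; return m
def big(m):
    n,l,s,_=cv2.connectedComponentsWithStats(m.astype(np.uint8)); return l==1+s[1:,4].argmax()
for n,bg,bd in(("top",(240,125,315,200),(70,120,150,190)),("scene",(245,205,290,280),(310,130,365,185))):
    c=dict(np.load(n+"0.npz"));P=pts(c);Z=P[...,2]
    for nm,b,lo in(("grip",bg,.108),("rim",bd,.046)):
        m=big(box(*b)&(Z>lo)&(Z<.15)); q=P[m]; print(n,nm,m.sum(),"z",np.percentile(q[:,2],[10,50,90]).round(4),"mean",q.mean(0).round(4),cv2.minAreaRect(q[:,:2].astype(np.float32)*1000),cv2.minEnclosingCircle(q[:,:2].astype(np.float32)*1000))
    print("bench",n,np.median(Z[300:330,60:120]) if n=="top" else np.median(Z[330:350,200:230]))
    # ray-cast of the bright outline of the white cup onto z=.052
    v,u=np.nonzero(m); K=c["mtx"];E=c["extrinsics"]
    r=np.stack([(u-K[0,2])/K[0,0],-(v-K[1,2])/K[1,1],-np.ones(len(u))],-1)@E[:3,:3].T
    X=E[:3,3]+r*((.052-E[2,3])/r[:,2])[:,None]; print("rim rays",cv2.minEnclosingCircle(X[:,:2].astype(np.float32)*1000),cv2.fitEllipse(cv2.convexHull(X[:,:2].astype(np.float32)*1000)))
E
```

```text
top grip 248 z [0.1191 0.1225 0.1245] mean [ 0.5485 -0.0642  0.1216] ((548.9939575195312, -64.66227722167969), (49.587711334228516, 17.71046257019043), 46.29118728637695) ((549.1409301757812, -64.71605682373047), 26.08466148376465)
top rim 465 z [0.0474 0.0513 0.0542] mean [0.5625 0.3094 0.0511] ((560.4680786132812, 305.47198486328125), (90.4632568359375, 91.76712036132812), 45.88842010498047) ((560.9865112304688, 305.29693603515625), 46.491600036621094)
bench top 0.0008551352396584111
rim rays ((560.8545532226562, 305.5005798339844), 46.1904296875) ((560.7833251953125, 305.4884033203125), (91.504638671875, 91.71836853027344), 174.0203857421875)
scene grip 247 z [0.112  0.1211 0.1237] mean [ 0.5521 -0.0673  0.1193] ((550.7791748046875, -65.32182312011719), (50.16963195800781, 20.284059524536133), 46.939395904541016) ((551.2345581054688, -65.55066680908203), 25.946197509765625)
scene rim 214 z [0.0473 0.0507 0.0534] mean [0.5595 0.3131 0.0505] ((560.6296997070312, 305.6625061035156), (89.72793579101562, 93.47186279296875), 39.50632095336914) ((559.6718139648438, 304.3154602050781), 48.830955505371094)
bench scene 0.0002617965065306316
rim rays ((561.5305786132812, 302.88995361328125), 49.43806076049805) ((561.2882690429688, 304.327880859375), (90.76544952392578, 97.26598358154297), 5.68677282333374)
```

```bash
cat >> h.py <<'E'
from scipy.spatial.transform import Rotation as R
def rel(p0,r0,p1,yaw1):
    "dp (10cm) and rotation (pi/4) from pose p0,r0 to p1 with tool down, tool-x yaw yaw1 (deg)"
    r1=R.from_euler("z",yaw1,degrees=True)*R.from_rotvec([np.pi,0,0])
    return (r0.inv().apply(np.array(p1)-p0)*10).round(3).tolist(),((r0.inv()*r1).as_rotvec()/(np.pi/4)).round(3).tolist(),r1
E
python3 - <<'E'
from h import *
s=env.get_state();p=s["tool_pos"];r=R.from_quat(s["tool_rot"]);a=p.copy()
for k in range(1,6):
    t=a+(np.array([.55,-.065,.20])-a)*k/5
    d,o,r=rel(p,r,t,25.03+(136.5-25.03)*k/5); p=t; print(d,o)
E
```

```text
[0.942, -0.716, 0.062] [-0.002, -0.001, -0.495]
[1.143, -0.305, 0.061] [-0.0, 0.0, -0.495]
[1.173, 0.151, 0.061] [-0.0, 0.0, -0.495]
[1.028, 0.585, 0.061] [0.0, 0.0, -0.495]
[0.729, 0.931, 0.061] [0.0, 0.0, -0.495]
```

Emit:
{"fn": "jog_arm", "kwargs": {
  "rows": [
    {"fingers": -1,"dp": [0.2,-0.15,0.01],"rotation": [0,0,-0.1]},
    {"fingers": -1,"dp": [0.4,-0.3,0.02],"rotation": [0,0,-0.2]},
    {"fingers": -1,"dp": [0.6,-0.45,0.04],"rotation": [0,0,-0.3]},
    {"fingers": -1,"dp": [0.8,-0.6,0.05],"rotation": [0,0,-0.4]},
    {"fingers": -1,"dp": [1.0,-0.72,0.06],"rotation": [0,0,-0.5]}
  ]
}}

```text
time: 0.6
tool_pos: [0.3353, -0.48, 0.2246]
tool_rot: [0.915, 0.404, 0.0, -0.001]
contact_force: [1.0, -0.4, 0.2]
grip_width: 0.0856
grasp_force: 0.0
```

Emit:
{"fn": "jog_arm", "kwargs": {
  "rows": [
    {"fingers": -1,"dp": [0.2,-0.06,0.01],"rotation": [0,0,-0.1]},
    {"fingers": -1,"dp": [0.4,-0.12,0.02],"rotation": [0,0,-0.2]},
    {"fingers": -1,"dp": [0.6,-0.18,0.04],"rotation": [0,0,-0.3]},
    {"fingers": -1,"dp": [0.8,-0.24,0.05],"rotation": [0,0,-0.4]},
    {"fingers": -1,"dp": [1.0,-0.3,0.06],"rotation": [0,0,-0.5]}
  ]
}}

```text
time: 1.1
tool_pos: [0.3806, -0.3863, 0.2187]
tool_rot: [0.818, 0.575, 0.0, -0.001]
contact_force: [0.1, -0.1, 0.5]
grip_width: 0.0854
grasp_force: 0.0
```

Emit:
{"fn": "jog_arm", "kwargs": {
  "rows": [
    {"fingers": -1,"dp": [0.2,0.03,0.01],"rotation": [0,0,-0.1]},
    {"fingers": -1,"dp": [0.4,0.06,0.02],"rotation": [0,0,-0.2]},
    {"fingers": -1,"dp": [0.6,0.09,0.04],"rotation": [0,0,-0.3]},
    {"fingers": -1,"dp": [0.8,0.12,0.05],"rotation": [0,0,-0.4]},
    {"fingers": -1,"dp": [1.0,0.15,0.06],"rotation": [0,0,-0.5]},
    {"fingers": -1,"dp": [1.0,0.15,0.06],"rotation": [0,0,-0.5]}
  ]
}}

```text
time: 1.7
tool_pos: [0.4292, -0.2966, 0.2126]
tool_rot: [0.69, 0.724, 0.0, -0.001]
contact_force: [-0.4, 0.1, 0.7]
grip_width: 0.0853
grasp_force: 0.0
```

```bash
cat > go.py <<'E'
from h import *
import sys
a=list(map(float,sys.argv[1:]))
s=env.get_state();p=s["tool_pos"];r=R.from_quat(s["tool_rot"])
print(s["time"].__round__(2),p.round(4),"F",s["contact_force"].round(1),"w",s["grip_width"],s["grasp_force"],"yawx",np.degrees(np.arctan2(*r.as_matrix()[[1,0],0])).round(2),s["joint_pos"].round(2))
if len(a)==4: print(rel(p,r,a[:3],a[3])[:2])
E
python3 go.py .55 -.065 .18 136.5
```

```text
1.7 [ 0.4292 -0.2966  0.2126] F [-0.4  0.1  0.7] w 0.08526056967228125 0.0 yawx 92.7 [-0.82 -0.04  1.9   0.    1.28 -0.87]
([2.256, 1.316, 0.328], [-0.0, -0.002, -0.973])
```

Emit:
{"fn": "jog_arm", "kwargs": {
  "rows": [
    {"fingers": -1,"dp": [0.25,0.15,0.0],"rotation": [0,0,0]},
    {"fingers": -1,"dp": [0.5,0.3,0.0],"rotation": [0,0,0]},
    {"fingers": -1,"dp": [0.75,0.45,0.0],"rotation": [0,0,0]},
    {"fingers": -1,"dp": [1.0,0.6,0.0],"rotation": [0,0,0]}
  ]
}}

```text
time: 2.1
tool_pos: [0.4845, -0.1957, 0.2131]
tool_rot: [0.692, 0.722, -0.0, -0.0]
contact_force: [0.2, 0.5, -0.4]
grip_width: 0.0857
grasp_force: 0.0
```

Emit:
{"fn": "jog_arm", "kwargs": {
  "rows": [
    {"fingers": -1,"dp": [0.2,0.12,0.0],"rotation": [0,0,-0.15]},
    {"fingers": -1,"dp": [0.4,0.24,0.0],"rotation": [0,0,-0.32]},
    {"fingers": -1,"dp": [0.6,0.36,0.0],"rotation": [0,0,-0.5]},
    {"fingers": -1,"dp": [0.8,0.48,0.0],"rotation": [0,0,-0.67]},
    {"fingers": -1,"dp": [1.0,0.6,0.0],"rotation": [0,0,-0.85]},
    {"fingers": -1,"dp": [1.0,0.6,0.0],"rotation": [0,0,-0.973]},
    {"fingers": -1,"dp": [1.0,0.6,0.0],"rotation": [0,0,-0.973]}
  ]
}}

```text
time: 2.8
tool_pos: [0.5399, -0.0936, 0.213]
tool_rot: [0.372, 0.928, -0.0, -0.0]
contact_force: [0.3, -0.1, -0.4]
grip_width: 0.0852
grasp_force: 0.0
```

```bash
python3 go.py .55 -.065 .084 136.5
```

```text
2.8 [ 0.5399 -0.0936  0.213 ] F [ 0.3 -0.1 -0.4] w 0.08520711202581435 0.0 yawx 136.27 [-0.38  0.02  1.84 -0.    1.28 -1.19]
([0.124, 0.277, 1.29], [-0.001, -0.0, -0.005])
```

Emit:
{"fn": "jog_arm", "kwargs": {
  "rows": [
    {"fingers": -1,"dp": [0.06,0.14,0.1],"rotation": [0,0,0]},
    {"fingers": -1,"dp": [0.124,0.277,0.3],"rotation": [0,0,0]},
    {"fingers": -1,"dp": [0.124,0.277,0.5],"rotation": [0,0,0]},
    {"fingers": -1,"dp": [0.124,0.277,0.7],"rotation": [0,0,0]},
    {"fingers": -1,"dp": [0.124,0.277,0.75],"rotation": [0,0,0]},
    {"fingers": -1,"dp": [0.124,0.277,0.75],"rotation": [0,0,0]}
  ]
}}

```text
time: 3.4
tool_pos: [0.5493, -0.0646, 0.137]
tool_rot: [0.373, 0.928, -0.0, -0.001]
contact_force: [0.0, 0.4, -0.7]
grip_width: 0.0851
grasp_force: 0.0
```

```bash
python3 go.py .55 -.065 .084 136.5; python3 -c "
from h import *
c=env.capture('scene');save(c,'pre.png',(190,120,350,300),3)"
```

```text
3.4 [ 0.5493 -0.0646  0.137 ] F [ 0.   0.4 -0.7] w 0.0851441802653106 0.0 yawx 136.22 [-0.32  0.13  1.88  0.    1.14 -1.13]
([-0.01, 0.002, 0.53], [-0.001, -0.003, -0.006])
```

View pics/pre.png

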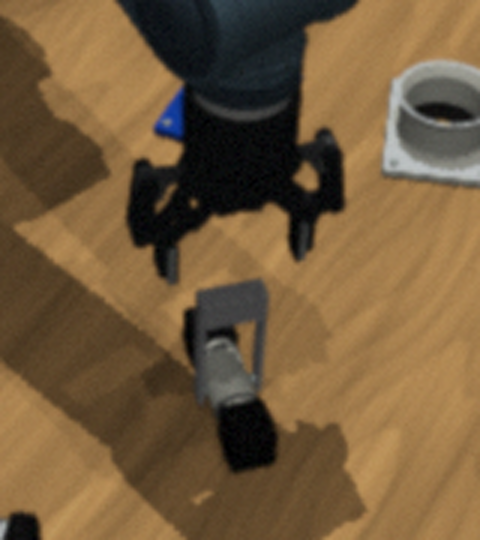

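The open fingers, at (168,265) and (300,240), straddle the grip block at (232,295) evenly, so I descend and close.

Emit:
{"fn": "jog_arm", "kwargs": {
  "rows": [
    {"fingers": -1,"dp": [0,0,0.1],"rotation": [0,0,0]},
    {"fingers": -1,"dp": [0,0,0.25],"rotation": [0,0,0]},
    {"fingers": -1,"dp": [0,0,0.4],"rotation": [0,0,0]},
    {"fingers": -1,"dp": [0,0,0.53],"rotation": [0,0,0]},
    {"fingers": -1,"dp": [0,0,0.53],"rotation": [0,0,0]},
    {"fingers": 0,"dp": [0,0,0.53],"rotation": [0,0,0]},
    {"fingers": 0.3,"dp": [0,0,0.53],"rotation": [0,0,0]},
    {"fingers": 1,"dp": [0,0,0.53],"rotation": [0,0,0]},
    {"fingers": 1,"dp": [0,0,0.53],"rotation": [0,0,0]},
    {"fingers": 1,"dp": [0,0,0.53],"rotation": [0,0,0]},
    {"fingers": 1,"dp": [0,0,0.53],"rotation": [0,0,0]},
    {"fingers": 1,"dp": [0,0,0.53],"rotation": [0,0,0]},
    {"fingers": 1,"dp": [0,0,0.53],"rotation": [0,0,0]}
  ]
}}

```text
time: 4.75
tool_pos: [0.5508, -0.0652, 0.0863]
tool_rot: [0.372, 0.928, -0.0, 0.001]
contact_force: [-1.3, -0.3, 5.2]
grip_width: 0.0492
grasp_force: 62.7
```

Emit:
{"fn": "jog_arm", "kwargs": {
  "rows": [
    {"fingers": 1,"dp": [0,0,-0.05],"rotation": [0,0,0]},
    {"fingers": 1,"dp": [0,0,-0.15],"rotation": [0,0,0]},
    {"fingers": 1,"dp": [0,0,-0.25],"rotation": [0,0,0]},
    {"fingers": 1,"dp": [0,0,-0.35],"rotation": [0,0,0]},
    {"fingers": 1,"dp": [0,0,-0.45],"rotation": [0,0,0]},
    {"fingers": 1,"dp": [0,0,-0.55],"rotation": [0,0,0]},
    {"fingers": 1,"dp": [0,0,-0.65],"rotation": [0,0,0]},
    {"fingers": 1,"dp": [0,0,-0.75],"rotation": [0,0,0]},
    {"fingers": 1,"dp": [0,0,-0.85],"rotation": [0,0,0]},
    {"fingers": 1,"dp": [0,0,-0.95],"rotation": [0,0,0]},
    {"fingers": 1,"dp": [0,0,-1],"rotation": [0,0,0]}
  ]
}}

```text
time: 5.85
tool_pos: [0.5505, -0.065, 0.1867]
tool_rot: [0.372, 0.928, 0.0, 0.001]
contact_force: [0.5, -0.2, -3.8]
grip_width: 0.0491
grasp_force: 62.5
```

Emit:
{"fn": "jog_arm", "kwargs": {
  "rows": [
    {"fingers": 1,"dp": [0,0,-0.15],"rotation": [0,0,0]},
    {"fingers": 1,"dp": [0,0,-0.3],"rotation": [0,0,0]},
    {"fingers": 1,"dp": [0,0,-0.45],"rotation": [0,0,0]},
    {"fingers": 1,"dp": [0,0,-0.6],"rotation": [0,0,0]},
    {"fingers": 1,"dp": [0,0,-0.7],"rotation": [0,0,0]},
    {"fingers": 1,"dp": [0,0,-0.7],"rotation": [0,0,0]},
    {"fingers": 1,"dp": [0,0,-0.7],"rotation": [0,0,0]},
    {"fingers": 1,"dp": [0,0,-0.7],"rotation": [0,0,0]},
    {"fingers": 1,"dp": [0,0,-0.7],"rotation": [0,0,0]},
    {"fingers": 1,"dp": [0,0,-0.7],"rotation": [0,0,0]}
  ]
}}

```text
time: 6.85
tool_pos: [0.5497, -0.0648, 0.2546]
tool_rot: [0.372, 0.928, -0.0, -0.001]
contact_force: [-0.6, -0.3, -3.5]
grip_width: 0.0497
grasp_force: 63.1
```

```bash
python3 go.py .561 .305 .256 136.5; python3 -c "
from h import *
c=env.capture('scene');save(c,'lift.png',(170,80,370,300),2.7)"
```

```text
6.85 [ 0.5497 -0.0648  0.2546] F [-0.6 -0.3 -3.5] w 0.049669483208541074 63.101849779486656 yawx 136.31 [-0.32  0.    1.78 -0.    1.36 -1.13]
([2.473, 2.752, -0.013], [-0.001, -0.001, -0.004])
```

View pics/lift.png

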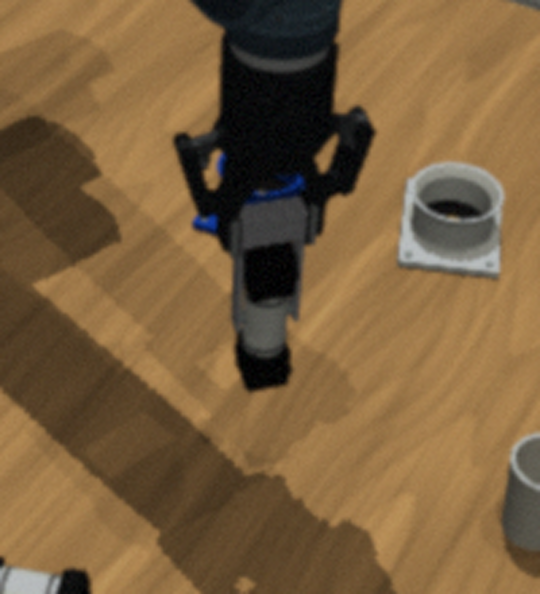

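The handpiece hangs plumb under the bail, with its lower cap at (262,365) clear of the bench. I carry it to the white dock.

Emit:
{"fn": "jog_arm", "kwargs": {
  "rows": [
    {"fingers": 1,"dp": [0.02,0.02,0],"rotation": [0,0,0]},
    {"fingers": 1,"dp": [0.06,0.07,0],"rotation": [0,0,0]},
    {"fingers": 1,"dp": [0.13,0.15,0],"rotation": [0,0,0]},
    {"fingers": 1,"dp": [0.22,0.25,0],"rotation": [0,0,0]},
    {"fingers": 1,"dp": [0.32,0.36,0],"rotation": [0,0,0]},
    {"fingers": 1,"dp": [0.42,0.47,0],"rotation": [0,0,0]},
    {"fingers": 1,"dp": [0.52,0.58,0],"rotation": [0,0,0]},
    {"fingers": 1,"dp": [0.62,0.69,0],"rotation": [0,0,0]},
    {"fingers": 1,"dp": [0.72,0.8,0],"rotation": [0,0,0]},
    {"fingers": 1,"dp": [0.82,0.91,0],"rotation": [0,0,0]}
  ]
}}

```text
time: 7.9
tool_pos: [0.5536, 0.0589, 0.2553]
tool_rot: [0.372, 0.928, 0.0, 0.0]
contact_force: [0.2, 0.8, -3.5]
grip_width: 0.0492
grasp_force: 62.9
```

Emit:
{"fn": "jog_arm", "kwargs": {
  "rows": [
    {"fingers": 1,"dp": [0.1,0.11,0],"rotation": [0,0,0]},
    {"fingers": 1,"dp": [0.2,0.22,0],"rotation": [0,0,0]},
    {"fingers": 1,"dp": [0.3,0.33,0],"rotation": [0,0,0]},
    {"fingers": 1,"dp": [0.4,0.45,0],"rotation": [0,0,0]},
    {"fingers": 1,"dp": [0.5,0.56,0],"rotation": [0,0,0]},
    {"fingers": 1,"dp": [0.6,0.67,0],"rotation": [0,0,0]},
    {"fingers": 1,"dp": [0.7,0.78,0],"rotation": [0,0,0]},
    {"fingers": 1,"dp": [0.8,0.89,0],"rotation": [0,0,0]}
  ]
}}

```text
time: 8.7
tool_pos: [0.5572, 0.1784, 0.2552]
tool_rot: [0.372, 0.928, -0.0, -0.0]
contact_force: [0.1, 0.5, -4.2]
grip_width: 0.0491
grasp_force: 62.9
```

Emit:
{"fn": "jog_arm", "kwargs": {
  "rows": [
    {"fingers": 1,"dp": [0.1,0.11,0],"rotation": [0,0,0]},
    {"fingers": 1,"dp": [0.2,0.22,0],"rotation": [0,0,0]},
    {"fingers": 1,"dp": [0.3,0.33,0],"rotation": [0,0,0]},
    {"fingers": 1,"dp": [0.4,0.45,0],"rotation": [0,0,0]},
    {"fingers": 1,"dp": [0.5,0.56,0],"rotation": [0,0,0]},
    {"fingers": 1,"dp": [0.6,0.67,0],"rotation": [0,0,0]},
    {"fingers": 1,"dp": [0.69,0.77,0],"rotation": [0,0,0]},
    {"fingers": 1,"dp": [0.76,0.85,0],"rotation": [0,0,0]},
    {"fingers": 1,"dp": [0.81,0.91,0],"rotation": [0,0,0]},
    {"fingers": 1,"dp": [0.84,0.94,0],"rotation": [0,0,0]},
    {"fingers": 1,"dp": [0.85,0.95,0],"rotation": [0,0,0]},
    {"fingers": 1,"dp": [0.85,0.95,0],"rotation": [0,0,0]},
    {"fingers": 1,"dp": [0.85,0.95,0],"rotation": [0,0,0]},
    {"fingers": 1,"dp": [0.85,0.95,0],"rotation": [0,0,0]},
    {"fingers": 1,"dp": [0.85,0.95,0],"rotation": [0,0,0]},
    {"fingers": 1,"dp": [0.85,0.95,0],"rotation": [0,0,0]},
    {"fingers": 1,"dp": [0.85,0.95,0],"rotation": [0,0,0]},
    {"fingers": 1,"dp": [0.85,0.95,0],"rotation": [0,0,0]}
  ]
}}

```text
time: 10.5
tool_pos: [0.5614, 0.3045, 0.2553]
tool_rot: [0.372, 0.928, -0.0, 0.0]
contact_force: [0.4, -0.1, -3.9]
grip_width: 0.0492
grasp_force: 62.9
```

```bash
python3 go.py .561 .305 .150 136.5; python3 -c "
from h import *
c=env.capture('scene');save(c,'dock.png',(240,40,440,210),3)
P=pts(c);Z=P[...,2];px=c['pixels'];b=np.zeros(Z.shape,bool);b[60:190,270:420]=1
m=b&(Z>.1)&(Z<.16)
print(m.sum(),P[m].mean(0))
for lo in(.1,.12,.14,.17,.2,.22):
  m=b&(Z>lo)&(Z<lo+.02)&(P[...,1]>.2); print(lo,m.sum(),P[m].mean(0).round(3),P[m].min(0).round(3),P[m].max(0).round(3))"
```

```text
10.5 [0.5614 0.3045 0.2553] F [ 0.4 -0.1 -3.9] w 0.04916894146577458 62.9483475163579 yawx 136.3 [ 0.32  0.2   1.57 -0.    1.38 -0.49]
([0.006, 0.001, 1.053], [0.0, 0.0, -0.004])
247 [0.56468595 0.29374648 0.14045772]
0.1 6 [0.563 0.296 0.118] [0.543 0.289 0.117] [0.578 0.305 0.12 ]
0.12 112 [0.565 0.294 0.13 ] [0.536 0.279 0.12 ] [0.586 0.311 0.14 ]
0.14 129 [0.565 0.294 0.15 ] [0.538 0.279 0.14 ] [0.585 0.312 0.16 ]
0.17 113 [0.565 0.295 0.181] [0.539 0.279 0.17 ] [0.584 0.321 0.19 ]
0.2 120 [0.563 0.294 0.209] [0.539 0.281 0.2  ] [0.583 0.321 0.22 ]
0.22 142 [0.565 0.291 0.23 ] [0.538 0.278 0.22 ] [0.587 0.317 0.24 ]
```

View pics/dock.png

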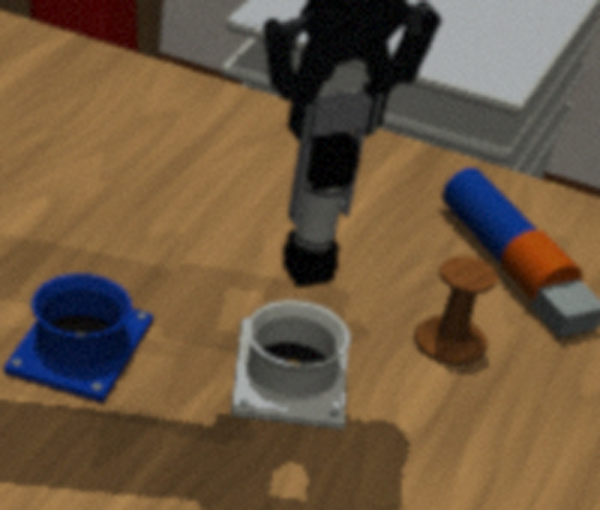

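The hanging piece, with its lower cap at (310,262), is plumb. Its measured centre is about (0.561, 0.304), over the cup axis at (0.561, 0.305), and the bottom is at z≈0.117, so it goes down 107 mm.

Emit:
{"fn": "jog_arm", "kwargs": {
  "rows": [
    {"fingers": 1,"dp": [0,0,0.04],"rotation": [0,0,0]},
    {"fingers": 1,"dp": [0,0,0.1],"rotation": [0,0,0]},
    {"fingers": 1,"dp": [0,0,0.17],"rotation": [0,0,0]},
    {"fingers": 1,"dp": [0,0,0.24],"rotation": [0,0,0]},
    {"fingers": 1,"dp": [0,0,0.31],"rotation": [0,0,0]},
    {"fingers": 1,"dp": [0,0,0.38],"rotation": [0,0,0]},
    {"fingers": 1,"dp": [0,0,0.45],"rotation": [0,0,0]},
    {"fingers": 1,"dp": [0,0,0.52],"rotation": [0,0,0]},
    {"fingers": 1,"dp": [0,0,0.59],"rotation": [0,0,0]},
    {"fingers": 1,"dp": [0,0,0.66],"rotation": [0,0,0]},
    {"fingers": 1,"dp": [0,0,0.73],"rotation": [0,0,0]},
    {"fingers": 1,"dp": [0,0,0.8],"rotation": [0,0,0]},
    {"fingers": 1,"dp": [0,0,0.86],"rotation": [0,0,0]},
    {"fingers": 1,"dp": [0,0,0.92],"rotation": [0,0,0]},
    {"fingers": 1,"dp": [0,0,0.96],"rotation": [0,0,0]},
    {"fingers": 1,"dp": [0,0,0.99],"rotation": [0,0,0]},
    {"fingers": 1,"dp": [0,0,1.0],"rotation": [0,0,0]},
    {"fingers": 1,"dp": [0,0,1.0],"rotation": [0,0,0]},
    {"fingers": 1,"dp": [0,0,1.0],"rotation": [0,0,0]}
  ]
}}

```text
time: 12.45
tool_pos: [0.5616, 0.3047, 0.1556]
tool_rot: [0.372, 0.928, 0.0, 0.0]
contact_force: [-0.1, 0.7, -2.9]
grip_width: 0.0491
grasp_force: 63.0
```

Emit:
{"fn": "jog_arm", "kwargs": {
  "rows": [
    {"fingers": 1,"dp": [0,0,0.01],"rotation": [0,0,0]},
    {"fingers": 1,"dp": [0,0,0.02],"rotation": [0,0,0]},
    {"fingers": 1,"dp": [0,0,0.03],"rotation": [0,0,0]},
    {"fingers": 1,"dp": [0,0,0.04],"rotation": [0,0,0]},
    {"fingers": 1,"dp": [0,0,0.04],"rotation": [0,0,0]},
    {"fingers": 1,"dp": [0,0,0.04],"rotation": [0,0,0]}
  ]
}}

```text
time: 13.05
tool_pos: [0.5613, 0.3046, 0.1512]
tool_rot: [0.372, 0.928, -0.0, -0.0]
contact_force: [1.0, 0.5, -3.5]
grip_width: 0.0491
grasp_force: 63.0
```

Emit:
{"fn": "jog_arm", "kwargs": {
  "rows": [
    {"fingers": 1,"dp": [0,0,0.01],"rotation": [0,0,0]},
    {"fingers": 1,"dp": [0,0,0.01],"rotation": [0,0,0]},
    {"fingers": 1,"dp": [0,0,0.01],"rotation": [0,0,0]}
  ]
}}

```text
time: 13.35
tool_pos: [0.5613, 0.3046, 0.1502]
tool_rot: [0.372, 0.928, -0.0, -0.0]
contact_force: [-0.1, -0.0, -4.3]
grip_width: 0.049
grasp_force: 63.0
```

Emit:
{"fn": "jog_arm", "kwargs": {
  "rows": [
    {"fingers": 1,"dp": [0,0,0.01],"rotation": [0,0,0]},
    {"fingers": 1,"dp": [0,0,0.01],"rotation": [0,0,0]},
    {"fingers": 1,"dp": [0,0,0.01],"rotation": [0,0,0]}
  ]
}}

```text
time: 13.65
tool_pos: [0.5613, 0.3046, 0.1492]
tool_rot: [0.372, 0.928, -0.0, -0.0]
contact_force: [0.3, 0.4, -4.1]
grip_width: 0.0496
grasp_force: 63.0
```

Emit:
{"fn": "jog_arm", "kwargs": {
  "rows": [
    {"fingers": 1,"dp": [0,0,0.01],"rotation": [0,0,0]},
    {"fingers": 1,"dp": [0,0,0.01],"rotation": [0,0,0]},
    {"fingers": 1,"dp": [0,0,0.01],"rotation": [0,0,0]}
  ]
}}

```text
time: 13.95
tool_pos: [0.5615, 0.3047, 0.1485]
tool_rot: [0.372, 0.928, 0.0, 0.0]
contact_force: [-0.7, 0.0, -1.8]
grip_width: 0.0492
grasp_force: 63.2
```

Emit:
{"fn": "jog_arm", "kwargs": {
  "rows": [
    {"fingers": 1,"dp": [0,0,0.005],"rotation": [0,0,0]},
    {"fingers": 1,"dp": [0,0,0.005],"rotation": [0,0,0]},
    {"fingers": 1,"dp": [0,0,0.005],"rotation": [0,0,0]}
  ]
}}

```text
time: 14.25
tool_pos: [0.5616, 0.3047, 0.1484]
tool_rot: [0.372, 0.928, 0.0, 0.0]
contact_force: [-2.7, -0.0, 1.8]
grip_width: 0.0489
grasp_force: 63.6
```

```bash
python3 go.py; python3 -c "
from h import *
c=env.capture('scene');save(c,'stand.png',(270,70,400,200),4)"
```

```text
14.25 [0.5616 0.3047 0.1484] F [-2.7 -0.   1.8] w 0.04886848380514304 63.591192439198494 yawx 136.31 [ 0.32  0.3   1.65  0.    1.19 -0.49]
```

View pics/stand.png

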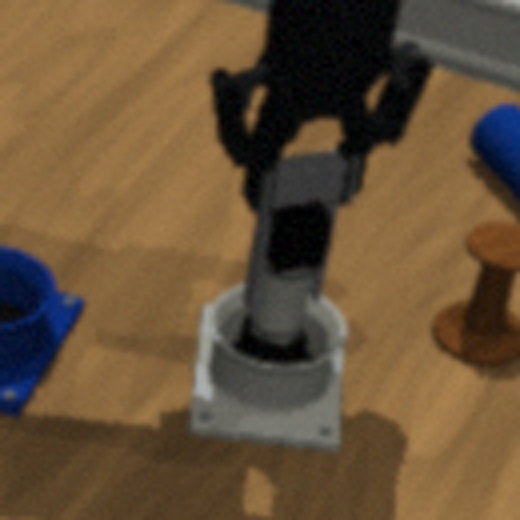

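The handpiece stands upright in the cup at (275,330), bottom cap on the floor and floor contact felt. I open slowly and retreat straight up.

Emit:
{"fn": "jog_arm", "kwargs": {
  "rows": [
    {"fingers": 0.1,"dp": [0,0,0],"rotation": [0,0,0]},
    {"fingers": -0.2,"dp": [0,0,0],"rotation": [0,0,0]},
    {"fingers": -0.5,"dp": [0,0,0],"rotation": [0,0,0]},
    {"fingers": -1,"dp": [0,0,0],"rotation": [0,0,0]},
    {"fingers": -1,"dp": [0,0,0],"rotation": [0,0,0]},
    {"fingers": -1,"dp": [0,0,0],"rotation": [0,0,0]},
    {"fingers": -1,"dp": [0,0,0],"rotation": [0,0,0]},
    {"fingers": -1,"dp": [0,0,-0.05],"rotation": [0,0,0]},
    {"fingers": -1,"dp": [0,0,-0.15],"rotation": [0,0,0]},
    {"fingers": -1,"dp": [0,0,-0.3],"rotation": [0,0,0]},
    {"fingers": -1,"dp": [0,0,-0.5],"rotation": [0,0,0]},
    {"fingers": -1,"dp": [0,0,-0.7],"rotation": [0,0,0]},
    {"fingers": -1,"dp": [0,0,-0.9],"rotation": [0,0,0]},
    {"fingers": -1,"dp": [0,0,-1],"rotation": [0,0,0]},
    {"fingers": -1,"dp": [0,0,-1],"rotation": [0,0,0]},
    {"fingers": -1,"dp": [0,0,-1],"rotation": [0,0,0]}
  ]
}}

```text
time: 15.9
tool_pos: [0.5612, 0.3045, 0.2476]
tool_rot: [0.372, 0.928, -0.0, -0.0]
contact_force: [0.1, -0.4, -0.4]
grip_width: 0.0854
grasp_force: 0.0
```

```bash
python3 go.py; python3 -c "
from h import *
c=env.capture('scene');save(c,'end.png',(150,40,400,330),2)"
```

```text
15.9 [0.5612 0.3045 0.2476] F [ 0.1 -0.4 -0.4] w 0.0853894401273349 0.0 yawx 136.31 [ 0.32  0.21  1.57 -0.    1.36 -0.49]
```

View pics/end.png

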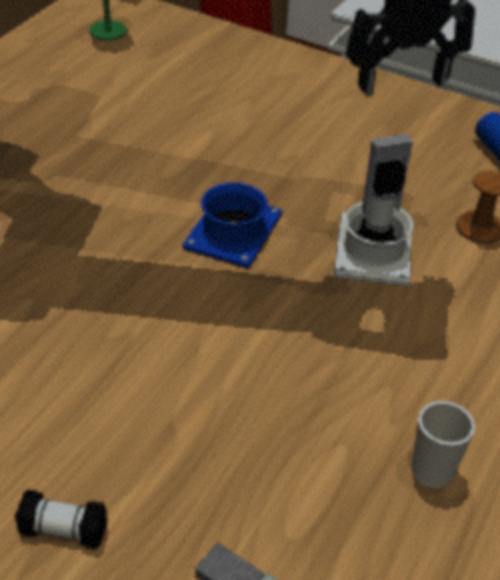

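The handpiece stands upright in the white dock at (380,210), the gripper is clear above it, and the short piece is undisturbed at (62,518).

```bash
python3 -c "
from plant import env
print(env.finish_job())"
```

```text
the job is handed in; nothing more can be done
None
```

The long handpiece was lifted by its bail, swung plumb, and now stands upright on the floor of the white dock's well, lowered to contact and released at about 16 s; the short piece wasn't touched, and the job is handed in.

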